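# Load three tubs and hold the sealer's plunger at the third notch

## Task

Stand small tubs upright on the sealer's rimmed plate until exactly three are on it, counting the one already there, and leave the spare small tub standing on the table and the other things where they are. Then press the sealer's spring-return plunger down past its first two notches to the third, never on towards the bottom stop, and hold it there with the fingers: the program finishes while still holding it down.

Things in the scene. Friction and masses are not known exactly. Their poses are not given: they have to be found in the camera images.
- plate_mid (a point): middle of the top face of the sealer's level aluminium plate, 30 mm above the table. The usable area inside the 8 mm high, 6 mm thick steel rim is 120 mm along this point's x by 280 mm along its y; a tub must stand flat inside the rim, so its centre within 35 mm (x) and 115 mm (y) of here. The sealer is fixed, its yaw varies; the plunger's column stands beyond the +y end of the plate, 240 mm from here along +y (x 0).
- plunger_top (a point): centre of the flat top of the plunger's black round knob, 46 mm diameter, 22 mm tall, on an upright 18 mm steel rod over a white column (100 x 85 mm, its dark collar's top 130 mm above the table). Released, this point is 240 mm above the table; it goes straight down with the plunger.
- plunger (a joint): how far the plunger is pressed down, m: 0 released, notches felt at 0.018, 0.036 and 0.054 (the third), bottom stop at 0.074. Three black rings on the rod stand 18, 36 and 54 mm above the collar when released: the third, uppermost ring meets the collar's top at the third notch. A spring always pushes it back up, about 7 N at the start, 11 N at the third notch, up to 3 N more or less between notches; it does not stay down by itself.
- tub_a_center (a point): centre (30 mm up) of the small round cardboard tub with white plastic lid, 50 mm diameter, 60 mm tall, about 90 g, upright, closed and stiff; its z axis is the tub's axis. This one already stands on the plate at the start, anywhere along its length.
- tub_b_center (a point): centre (30 mm up) of a small round cardboard tub with white plastic lid, 50 mm diameter, 60 mm tall, about 90 g, upright, closed and stiff; its z axis is the tub's axis. It starts on the table to the right of the sealer.
- tub_c_center (a point): centre (30 mm up) of a small round cardboard tub with white plastic lid, 50 mm diameter, 60 mm tall, about 90 g, upright, closed and stiff; its z axis is the tub's axis. It starts on the table to the right of the sealer.
- tub_d_center (a point): centre (30 mm up) of a small round cardboard tub with white plastic lid, 50 mm diameter, 60 mm tall, about 90 g, upright, closed and stiff; its z axis is the tub's axis. It starts on the table to the right of the sealer.
- tall_tub_center (a point): centre (50 mm up) of a taller, 54 mm diameter, 100 mm tall tub of the same materials, standing among the small ones; not to be used or moved.
- label_roll: loose paper label roll lying flat in front of the sealer's right part, 70 mm diameter, 30 mm high; a bystander; origin at the centre of its underside.
- stamp: loose rubber stamp, wooden handle upright, 50 x 30 mm, 85 mm tall, nearer the robot than the tubs; a bystander; origin at the centre of its underside.
- jar: loose jar, 64 mm diameter, 85 mm tall, left of the sealer; a bystander; origin at the centre of its underside.
- brush: loose brush lying on the table at the left, near the robot; a bystander; origin at the middle of its underside.
- mug: loose white mug, 80 mm diameter, 90 mm tall, left; a bystander; origin at the centre of its underside.
Not all that is in view belongs to the job. What is shaped like the part that bears tub_c_center but blue is not meant. What is shaped like the part that bears tub_b_center but blue is not meant.

How it is judged (in metres and radians):
On the way:
1. exactly three small tubs stand upright on the plate, the fourth on the table, the plunger still released ((((x of tub_b_center in the frame of plate_mid between -0.037 and 0.037 m and y of tub_b_center in the frame of plate_mid between -0.117 and 0.117 m and z of tub_b_center in the frame of plate_mid between 0.024 and 0.036 m) and (x of tub_c_center in the frame of plate_mid between -0.037 and 0.037 m and y of tub_c_center in the frame of plate_mid between -0.117 and 0.117 m and z of tub_c_center in the frame of plate_mid between 0.024 and 0.036 m) and (x of tub_d_center in the frame of plate_mid between -0.037 and 0.037 m and y of tub_d_center in the frame of plate_mid between -0.117 and 0.117 m and z of tub_d_center in the frame of plate_mid between 0.024 and 0.036 m) and height (world z) of tub_a_center between 0.024 and 0.036 m) or ((x of tub_a_center in the frame of plate_mid between -0.037 and 0.037 m and y of tub_a_center in the frame of plate_mid between -0.117 and 0.117 m and z of tub_a_center in the frame of plate_mid between 0.024 and 0.036 m) and (x of tub_c_center in the frame of plate_mid between -0.037 and 0.037 m and y of tub_c_center in the frame of plate_mid between -0.117 and 0.117 m and z of tub_c_center in the frame of plate_mid between 0.024 and 0.036 m) and (x of tub_d_center in the frame of plate_mid between -0.037 and 0.037 m and y of tub_d_center in the frame of plate_mid between -0.117 and 0.117 m and z of tub_d_center in the frame of plate_mid between 0.024 and 0.036 m) and height (world z) of tub_b_center between 0.024 and 0.036 m) or ((x of tub_a_center in the frame of plate_mid between -0.037 and 0.037 m and y of tub_a_center in the frame of plate_mid between -0.117 and 0.117 m and z of tub_a_center in the frame of plate_mid between 0.024 and 0.036 m) and (x of tub_b_center in the frame of plate_mid between -0.037 and 0.037 m and y of tub_b_center in the frame of plate_mid between -0.117 and 0.117 m and z of tub_b_center in the frame of plate_mid between 0.024 and 0.036 m) and (x of tub_d_center in the frame of plate_mid between -0.037 and 0.037 m and y of tub_d_center in the frame of plate_mid between -0.117 and 0.117 m and z of tub_d_center in the frame of plate_mid between 0.024 and 0.036 m) and height (world z) of tub_c_center between 0.024 and 0.036 m) or ((x of tub_a_center in the frame of plate_mid between -0.037 and 0.037 m and y of tub_a_center in the frame of plate_mid between -0.117 and 0.117 m and z of tub_a_center in the frame of plate_mid between 0.024 and 0.036 m) and (x of tub_b_center in the frame of plate_mid between -0.037 and 0.037 m and y of tub_b_center in the frame of plate_mid between -0.117 and 0.117 m and z of tub_b_center in the frame of plate_mid between 0.024 and 0.036 m) and (x of tub_c_center in the frame of plate_mid between -0.037 and 0.037 m and y of tub_c_center in the frame of plate_mid between -0.117 and 0.117 m and z of tub_c_center in the frame of plate_mid between 0.024 and 0.036 m) and height (world z) of tub_d_center between 0.024 and 0.036 m)) and angle between each of tub_a_center, tub_b_center, tub_c_center, tub_d_center's own z axis and vertical below 0.1 rad and value of joint plunger below 0.008 m), for 0.2 s.
At the end, for the whole second after the job is handed in: three small tubs stand upright and flat on the plate inside its rim, the fourth upright on the table, and the fingers hold the plunger at its third notch (pressed 54 mm, within 6 mm) with more than 4 N ((((x of tub_b_center in the frame of plate_mid between -0.037 and 0.037 m and y of tub_b_center in the frame of plate_mid between -0.117 and 0.117 m and z of tub_b_center in the frame of plate_mid between 0.024 and 0.036 m) and (x of tub_c_center in the frame of plate_mid between -0.037 and 0.037 m and y of tub_c_center in the frame of plate_mid between -0.117 and 0.117 m and z of tub_c_center in the frame of plate_mid between 0.024 and 0.036 m) and (x of tub_d_center in the frame of plate_mid between -0.037 and 0.037 m and y of tub_d_center in the frame of plate_mid between -0.117 and 0.117 m and z of tub_d_center in the frame of plate_mid between 0.024 and 0.036 m) and height (world z) of tub_a_center between 0.024 and 0.036 m) or ((x of tub_a_center in the frame of plate_mid between -0.037 and 0.037 m and y of tub_a_center in the frame of plate_mid between -0.117 and 0.117 m and z of tub_a_center in the frame of plate_mid between 0.024 and 0.036 m) and (x of tub_c_center in the frame of plate_mid between -0.037 and 0.037 m and y of tub_c_center in the frame of plate_mid between -0.117 and 0.117 m and z of tub_c_center in the frame of plate_mid between 0.024 and 0.036 m) and (x of tub_d_center in the frame of plate_mid between -0.037 and 0.037 m and y of tub_d_center in the frame of plate_mid between -0.117 and 0.117 m and z of tub_d_center in the frame of plate_mid between 0.024 and 0.036 m) and height (world z) of tub_b_center between 0.024 and 0.036 m) or ((x of tub_a_center in the frame of plate_mid between -0.037 and 0.037 m and y of tub_a_center in the frame of plate_mid between -0.117 and 0.117 m and z of tub_a_center in the frame of plate_mid between 0.024 and 0.036 m) and (x of tub_b_center in the frame of plate_mid between -0.037 and 0.037 m and y of tub_b_center in the frame of plate_mid between -0.117 and 0.117 m and z of tub_b_center in the frame of plate_mid between 0.024 and 0.036 m) and (x of tub_d_center in the frame of plate_mid between -0.037 and 0.037 m and y of tub_d_center in the frame of plate_mid between -0.117 and 0.117 m and z of tub_d_center in the frame of plate_mid between 0.024 and 0.036 m) and height (world z) of tub_c_center between 0.024 and 0.036 m) or ((x of tub_a_center in the frame of plate_mid between -0.037 and 0.037 m and y of tub_a_center in the frame of plate_mid between -0.117 and 0.117 m and z of tub_a_center in the frame of plate_mid between 0.024 and 0.036 m) and (x of tub_b_center in the frame of plate_mid between -0.037 and 0.037 m and y of tub_b_center in the frame of plate_mid between -0.117 and 0.117 m and z of tub_b_center in the frame of plate_mid between 0.024 and 0.036 m) and (x of tub_c_center in the frame of plate_mid between -0.037 and 0.037 m and y of tub_c_center in the frame of plate_mid between -0.117 and 0.117 m and z of tub_c_center in the frame of plate_mid between 0.024 and 0.036 m) and height (world z) of tub_d_center between 0.024 and 0.036 m)) and angle between each of tub_a_center, tub_b_center, tub_c_center, tub_d_center's own z axis and vertical below 0.1 rad and value of joint plunger between 0.048 and 0.06 m and contact force between the fingers and plunger above 4 N); the arm keeps its last pose, push and grip.
It fails at once if the plunger is pressed beyond the third notch towards the bottom stop (more than 66 mm) (value of joint plunger above 0.066 m).
It fails at once if the tall tub or another bystander is moved more than 30 mm (distance of any of tall_tub_center, label_roll, stamp, jar, mug, brush from where it was at the start of the episode above 0.03 m).
It also fails if it takes over 67 s, if anything falls off the work surface, if the arm or the gripper's body presses on something with over 40 N, if the wrist force passes 120 N, or if a joint passes its speed limit or range.

## Robot

A 6-joint arm with a two-finger parallel gripper is mounted at the origin on the work surface. World frame = base frame: x ahead of the robot, y to its left, z up, the work surface at z = 0. Lengths are in m, angles in degrees, forces in N, time in s.
With the tool pointing down it reaches from about 0.35 to 0.975 m from the base axis. Payload 4.9 kg.
Tool frame: the origin (TCP) lies on the front face of the gripper's body, between the roots of the fingers; the fingertips stand 73 mm ahead of it and the grasp point (between the pads) lies 54 mm ahead of it; z points along the fingers, y is the direction in which the jaws open and shut (so a half turn about z gives the same grasp; the last joint's range is limited). The gripper opens to 85 mm and grips with 20 to 120 N. Pads are 22 mm wide; open, the fingers measure 114 mm over their backs; the gripper's body (76 mm by 85 mm) begins 54 mm behind the grasp point. The pads swing forward as they close: fully open they stand 13 mm farther back than shut.
Start: joints at [64.286, 3.019, 92.412, -0, 84.569, -6.818], TCP at [0.202, 0.591, 0.304] pointing down, gripper open.
Joint ranges: [-172.51, 172.51], [-57.92, 126.97], [3.15, 148.05], [-58.71, 238.71], [5.1, 150.11], [-179.66, 179.66]. Speed limits (degrees/s): [147.25, 147.25, 180, 180, 180, 180].

## Interface

Orientations are given as [roll, pitch, yaw] about the fixed x, y, z axes, in that order (R = Rz(yaw) Ry(pitch) Rx(roll)).
In Python, from rig import get_state, snapshot, hand_in gives the robot as it stands.
- The arm moves only by the tool arm_command, never from a script. Its argument "rows" is a list of rows, each a list of 5 numbers: the closure, from 0 (fully open) to 1 (shut), then the shift along the tool's x, y, z in m, then the turn about the tool's z in rad. In form: [[fingers, dx, dy, dz, turn], ...]. A call has 1 to 20 rows; each row shifts and turns the commanded pose from where the row before left it, along the tool's axes as they then stand; what a row does not reach is not made up. A row lasts 1/8 s, in which the tool goes at most 62.5 mm and 10.7 degrees, less where a joint would pass 70% of its speed; a pose out of reach is approached as far as the arm can. A call is refused whole if a number of a shift passes 0.0625 or a number of a turn 0.188, either way. A call with a gripper value outside its range is refused whole. The fingers move at their own pace and stop on an object; "force" is the grip in N (left out, the last holds). Time passes only in rows, so rows that do not move let the fingers close. It gives the time, the measured TCP pose, the force and the opening at its end, in the units of the state.
- get_state(): the state, without advancing time (a new reading comes with each control period).
- snapshot(name): name is "scene" or "side" or "wrist"; returns a dict with "color" (480x640x3 uint8, blue, green, red), "fx", "fy", "cx", "cy" (pixels), "dist" ([k1, k2, p1, p2, k3] as OpenCV has them; the pictures are not rectified), "extrinsics" (4x4, takes a point from world to camera coordinates); the wrist camera has in their place "mount" (4x4, takes a point from camera to tool coordinates, whose origin is the TCP and whose axes are the flange's). Camera axes: x right, y up, looking along -z (the intrinsics and any distortion apply to the point x, -y, -z); pixel columns grow to the right and rows downward; lengths in m; the calibration is good to about 2 mm. A picture is of the moment at which its call begins: read the wrist's pose just before it. There is no depth.
- hand_in(): hands the job in, once; it reports no verdict.
The state is a dict: "time": time; "joints": joint angles; "joint_velocities": joint speeds; "effort": joint torques, N m; "tcp_pos": TCP position; "tool_rot": TCP orientation; "ft_force": force on the tool from outside, world axes, zero at the start; "ft_torque": the same for the moment, N m; "gripper_width": opening from 0.0 (shut) to 1.0 (fully open).
Only numpy, scipy, OpenCV 4.12 (cv2) and the standard library are available. Lean on these libraries where they do the work, as an engineer would, in place of code of your own. Each camera call takes 0.05 s, during which the arm holds its last target.

## Working session

There is one attempt and no reset: what is moved stays moved. The work goes in short steps, Python scripts to look and compute and a tool call to move; the robot and the scene stay as the last step left them, time stands still between calls to the robot, and variables do not carry over. Pictures are saved under pics/ and viewed, and the job is handed in when it is done.

Besides the shell and the picture viewer there is one more tool, called after ">>>" as name(argument=value, ...), one argument or row to a line, values as JSON. arm_command: Moves the arm, as the interface text tells. Its arguments: {"type":"object","properties":{"rows":{"type":"array","items":{"type":"array","items":{"type":"number"}}},"force":{"type":"number"}},"required":["rows"]}

```bash
ls; mkdir -p pics
cat > h.py <<'E'
import numpy as np, cv2
from rig import get_state, snapshot, hand_in
def save(n,img): cv2.imwrite('pics/'+n+'.png',img)
E
python3 - <<'E'
from h import *
print(get_state())
for n in ['scene','side','wrist']:
    s=snapshot(n); save(n+'0',s['color']); np.savez('snap_'+n+'0.npz',**s)
    print(n,{k:(np.round(v,4).tolist() if not np.isscalar(v) else v) for k,v in s.items() if k!='color'})
E
```

```text
pics
{'time': 0.0, 'joints': array([ 6.42860958e+01,  3.05880741e+00,  9.24919087e+01,  2.65733407e-03,
        8.45696722e+01, -6.81765154e+00]), 'joint_velocities': array([ 0.02444318, -0.05304124,  0.01508615,  0.04058229,  0.0049842 ,
       -0.02567332]), 'effort': array([-1.66911414e-03, -3.93698430e+01, -3.70160973e+01, -3.61849980e-04,
        7.31302847e-03,  1.29316536e-06]), 'tcp_pos': array([0.20218764, 0.59089205, 0.30264802]), 'tool_rot': array([-1.79880777e+02, -1.69174490e-02,  1.61103476e+02]), 'ft_force': array([ 0.01542647,  0.29775466, -0.41566714]), 'ft_torque': array([0.00347119, 0.10250397, 0.00488512]), 'gripper_width': 0.9975034029600335}
scene {'fx': 476.79753728274494, 'fy': 476.79753728274494, 'cx': 315.722097189359, 'cy': 242.20760325752553, 'dist': [-0.0398, 0.0, 0.0, 0.0, 0.0], 'extrinsics': [[-0.3069, 0.9517, -0.004, 0.0478], [-0.8003, -0.2557, 0.5423, 0.2561], [0.5151, 0.1697, 0.8402, -1.6477], [0.0, 0.0, 0.0, 1.0]]}
side {'fx': 447.03827523860963, 'fy': 447.03827523860963, 'cx': 322.84236285644386, 'cy': 232.63705282978506, 'dist': [0.0158, 0.0, 0.0, 0.0, 0.0], 'extrinsics': [[0.819, -0.5737, -0.0074, -0.3], [0.4088, 0.5745, 0.7091, -0.3343], [-0.4026, -0.5838, 0.7051, -1.0264], [0.0, 0.0, 0.0, 1.0]]}
wrist {'fx': 393.0038818138411, 'fy': 393.0038818138411, 'cx': 314.30376539717315, 'cy': 241.24486070840635, 'dist': [-0.0811, 0.0, 0.0, 0.0, 0.0], 'mount': [[-0.0004, 0.9581, 0.2864, 0.0727], [1.0, 0.0004, 0.0001, 0.0014], [-0.0, 0.2864, -0.9581, -0.0704], [0.0, 0.0, 0.0, 1.0]]}
```

View pics/scene0.png

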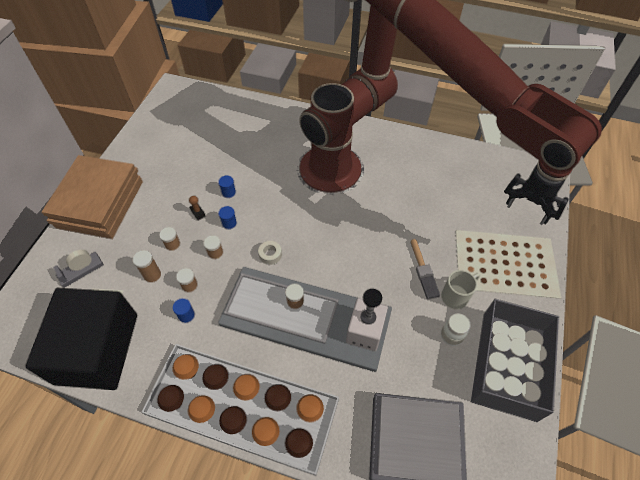

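View pics/side0.png

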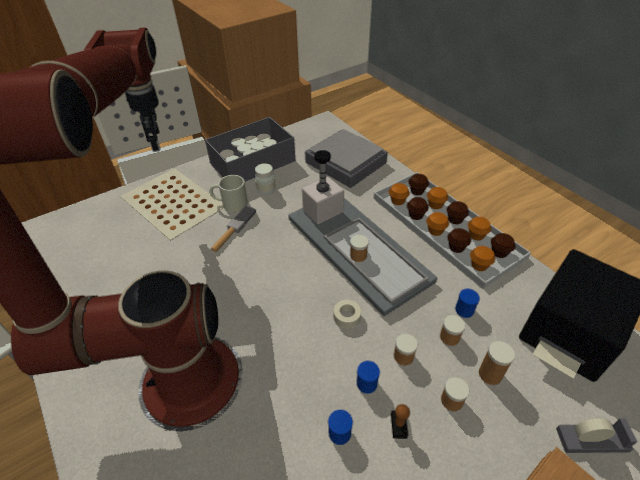

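View pics/wrist0.png

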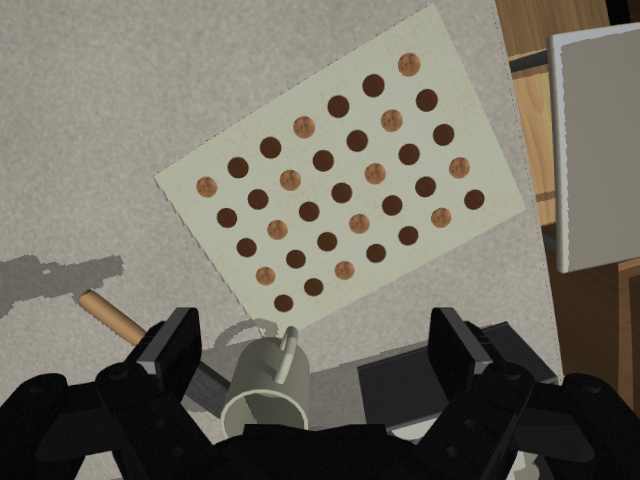

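Run:
```python
from h import *
s=cv2.imread('pics/scene0.png')[160:380,120:400]; save('c_scene',cv2.resize(s,(784,616))[:600])
s=cv2.imread('pics/side0.png')[140:440,280:540]; save('c_side',cv2.resize(s,(520,600)))
```

```text
(no output)
```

View pics/c_scene.png

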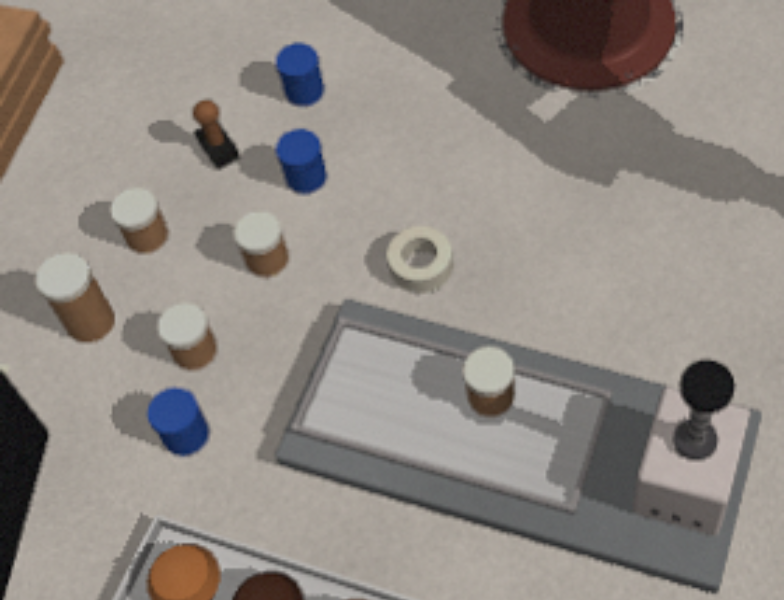

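View pics/c_side.png

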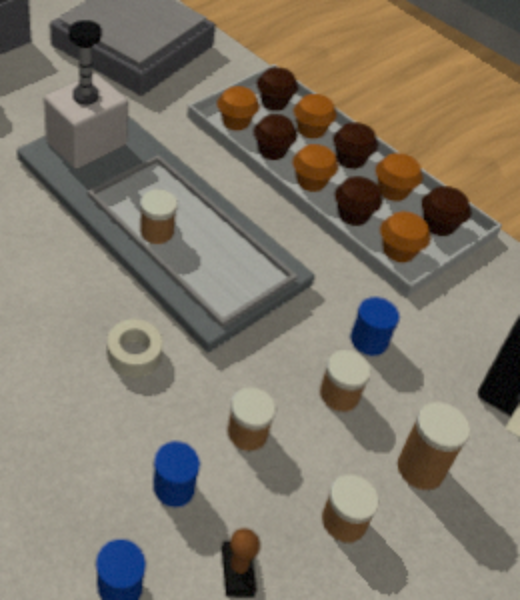

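```bash
cat >> h.py <<'E'
def ray(s,uv):
    K=np.array([[s['fx'],0,s['cx']],[0,s['fy'],s['cy']],[0,0,1.]])
    p=cv2.undistortPoints(np.array(uv,float).reshape(-1,1,2),K,np.array(s['dist'],float)).reshape(-1,2)
    d=np.c_[p[:,0],-p[:,1],-np.ones(len(p))]
    if 'extrinsics' in s: M=np.linalg.inv(np.array(s['extrinsics']))
    else:
        from scipy.spatial.transform import Rotation as R
        T=np.eye(4);T[:3,:3]=R.from_euler('xyz',s['rot'],degrees=True).as_matrix();T[:3,3]=s['pos']
        M=T@np.array(s['mount'])
    return M[:3,3],d@M[:3,:3].T
def onz(s,uv,z):
    o,d=ray(s,uv); z=np.broadcast_to(z,(len(d),))
    return o+d*((z-o[2])/d[:,2])[:,None]
def wsnap(name):
    st=get_state(); s=snapshot('wrist'); s['pos']=st['tcp_pos']; s['rot']=st['tool_rot']; save(name,s['color']); np.savez('snap_'+name+'.npz',**s); return s
def load(n):
    return {k:v for k,v in np.load('snap_'+n+'.npz').items()}
def tri(s1,u1,s2,u2):
    o1,d1=ray(s1,u1);o2,d2=ray(s2,u2);out=[]
    for a,b in zip(d1,d2):
        A=np.c_[a,-b]; t=np.linalg.lstsq(A,o2-o1,rcond=None)[0]
        p,q=o1+a*t[0],o2+b*t[1]; out.append(np.r_[(p+q)/2,np.linalg.norm(p-q)])
    return np.array(out)
E
python3 - <<'E'
from h import *
np.set_printoptions(precision=4,suppress=True)
a=load('scene0');b=load('side0')
sc=lambda p:np.array(p)/2.8+[120,160]-.3
si=lambda p:np.array(p)/2+[280,140]-.25
names=['t1','t2','t3','tall','A','knob','blue3','blue2','blue1','roll','stampk']
S=sc([(135,206),(260,230),(184,325),(66,274),(489,370),(708,384),(177,410),(301,147),(299,61),(421,253),(206,110)])
T=si([(354,496),(253,407),(347,368),(442,424),(158,202),(86,32),(378,312),(177,460),(121,558),(135,342),(243,545)])
z=np.array([.06,.06,.06,.1,.09,.24,.06,.06,.06,.03,.08])
P=onz(a,S,z);Q=onz(b,T,z);W=tri(a,S,b,T)
for i,n in enumerate(names): print(n,P[i,:2],Q[i,:2],W[i])
# rim outer corners scene top z=.038
c=onz(a,sc([(342,322),(607,392),(577,510),(293,430)]),.038); print('rim scene',c, np.linalg.norm(np.diff(c,axis=0),axis=1),c.mean(0))
d=onz(b,si([(157,158),(297,275),(224,322),(90,192)]),.038); print('rim side',d,np.linalg.norm(np.diff(d,axis=0),axis=1),d.mean(0))
E
```

```text
t1 [ 0.4465 -0.3739] [ 0.4463 -0.3775] [ 0.4463 -0.3761  0.0582  0.0028]
t2 [ 0.4335 -0.2322] [ 0.4321 -0.2378] [ 0.4327 -0.2351  0.0565  0.0036]
t3 [ 0.5623 -0.258 ] [ 0.5579 -0.2628] [ 0.5606 -0.2607  0.0553  0.0011]
tall [ 0.5631 -0.3794] [ 0.562  -0.3841] [ 0.5627 -0.3824  0.0974  0.003 ]
A [0.5295 0.0601] [0.5264 0.0581] [0.5281 0.0598 0.0875 0.0005]
knob [0.5561 0.2697] [0.5516 0.2619] [0.5548 0.2687 0.2354 0.0026]
blue3 [ 0.6503 -0.2223] [ 0.65   -0.2276] [ 0.6505 -0.2251  0.0575  0.0041]
blue2 [ 0.3196 -0.2346] [ 0.3201 -0.2388] [ 0.3197 -0.2367  0.0582  0.0035]
blue1 [ 0.2068 -0.2867] [ 0.207 -0.289] [ 0.2067 -0.2879  0.059   0.0019]
roll [ 0.3915 -0.0681] [ 0.39  -0.073] [ 0.3907 -0.0701  0.0267  0.0028]
stampk [ 0.3174 -0.347 ] [ 0.3081 -0.3545] [ 0.3116 -0.3521  0.0708  0.0001]
rim scene [[ 0.4995 -0.1136  0.038 ]
 [ 0.4925  0.1697  0.038 ]
 [ 0.6201  0.1779  0.038 ]
 [ 0.6267 -0.1129  0.038 ]] [0.2834 0.1278 0.2908] [0.5597 0.0303 0.038 ]
rim side [[ 0.6157  0.1697  0.038 ]
 [ 0.626  -0.1159  0.038 ]
 [ 0.4966 -0.118   0.038 ]
 [ 0.492   0.1693  0.038 ]] [0.2858 0.1294 0.2873] [0.5576 0.0263 0.038 ]
```

Candidates (scene pixels): brown small tubs t1 (168,234), t2 (213,242), t3 (186,276); tub A on the plate (295,292). Not meant: tall tub (144,258) and the blue ones at (183,306), (228,213) and (227,182). The close crop confirms that t1, t2 and t3 are brown, small and white-lidded. I'll use t2 and t1 and leave t3 as the spare.

>>> arm_command(
  rows=[
    [0, 0, 0, -0.008, 0.177],
    [0, 0, 0, -0.008, 0.177],
    [0, 0, 0, -0.008, 0.177],
    [0, 0, 0, -0.008, 0.177],
    [0, 0, 0, -0.008, 0.177],
    [0, 0, 0, -0.008, 0.177],
    [0, 0, 0, -0.008, 0.177],
    [0, -0.048, 0.029, 0, 0],
    [0, -0.048, 0.029, 0, 0],
    [0, -0.048, 0.029, 0, 0],
    [0, -0.048, 0.029, 0, 0],
    [0, -0.048, 0.029, 0, 0],
    [0, -0.048, 0.029, 0, 0],
    [0, -0.048, 0.029, 0, 0],
    [0, -0.048, 0.029, 0, 0],
  ],
  force=30,
)

```text
time: 2.02
tcp_pos: [0.4357, 0.206, 0.3597]
tool_rot: [180.0, -0.0, 90.1]
ft_force: [-0.1, 0.6, 0.8]
gripper_width: 1.0
```

>>> arm_command(
  rows=[
    [0, -0.048, 0.012, 0, 0],
    [0, -0.048, 0.012, 0, 0],
    [0, -0.048, 0.012, 0, 0],
    [0, -0.048, 0.012, 0, 0],
    [0, 0, 0, 0, 0],
  ],
)

```text
time: 2.65
tcp_pos: [0.4838, 0.0133, 0.3594]
tool_rot: [-179.9, 0.0, 89.8]
ft_force: [-0.1, 1.3, -0.5]
gripper_width: 0.999
```

```bash
python3 -c "
from h import *
print(get_state()['tcp_pos']); wsnap('w1')"
```

```text
[0.48378229 0.01332041 0.35940823]
```

View pics/w1.png

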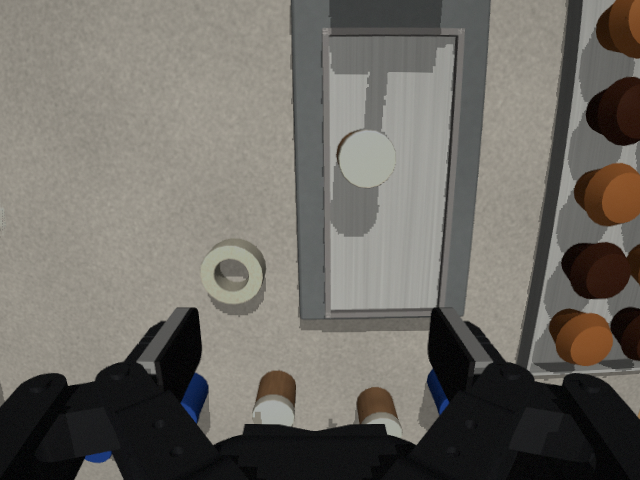

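The wrist view shows the plate's inner rim corners at about (330,37), (457,37), (441,310) and (331,310). The lid of tub A is at (367,158).

Run:
```python
from h import *
np.set_printoptions(precision=4,suppress=True)
s=load('w1')
o=onz(s,[(323,30),(465,30),(446,318),(326,318)],.038); print(o,o.mean(0),np.linalg.norm(np.diff(o,axis=0),axis=1))
print(onz(s,[(367,158)],.09))
m=o.mean(0)[:2]; l=(o[0]+o[1]-o[2]-o[3])[:2]; print(np.degrees(np.arctan2(l[1],l[0]))-90)
```

```text
[[ 0.4925  0.1721  0.038 ]
 [ 0.6242  0.174   0.038 ]
 [ 0.631  -0.1199  0.038 ]
 [ 0.4966 -0.1187  0.038 ]] [0.5611 0.0269 0.038 ] [0.1316 0.2941 0.1345]
[[0.5292 0.0597 0.09  ]]
1.0631609480405046
```

>>> arm_command(
  rows=[
    [0, -0.045, -0.01, 0, 0],
    [0, -0.045, -0.01, 0, 0],
    [0, -0.045, -0.01, 0.01, 0],
    [0, -0.045, -0.01, 0.03, 0],
    [0, -0.045, -0.01, 0.035, 0],
    [0, -0.02, 0, 0.035, 0],
    [0, 0, 0, 0, 0],
  ],
)

```text
time: 3.58
tcp_pos: [0.4328, -0.228, 0.2465]
tool_rot: [-179.7, -0.3, 90.1]
ft_force: [-0.4, 0.9, -0.1]
gripper_width: 1.003
```

```bash
python3 -c "
from h import *
print(get_state()['tcp_pos']); wsnap('w2')"
```

```text
[ 0.43277507 -0.22802263  0.24646295]
```

View pics/w2.png

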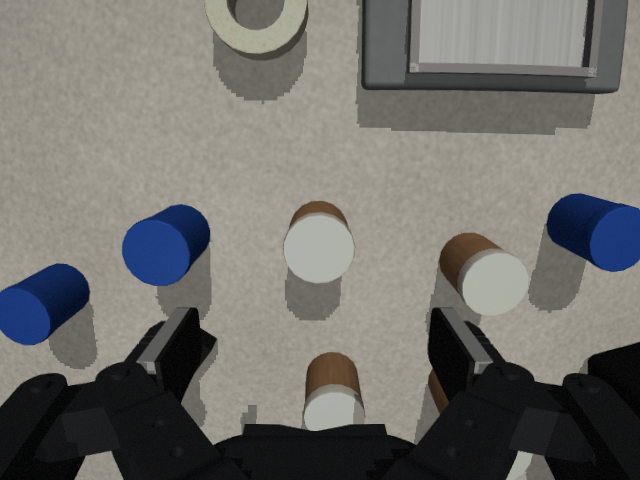

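t2's lid is at (319,249), t3's at (494,283) and t1's at about (334,412), just below the fingers.

Run:
```python
from h import *
np.set_printoptions(precision=4,suppress=True)
s=load('w2')
print(onz(s,[(319,248),(494,282),(334,412)],.06))
```

```text
[[ 0.4356 -0.2346  0.06  ]
 [ 0.5609 -0.2598  0.06  ]
 [ 0.4482 -0.3715  0.06  ]]
```

>>> arm_command(
  rows=[
    [0, -0.007, 0.002, 0, 0],
    [0, 0, 0, 0.04, 0],
    [0, 0, 0, 0.04, 0],
    [0, 0, 0, 0.04, 0],
    [0, 0, 0, 0.024, 0],
    [0, 0, 0, 0.01, 0],
    [0, 0, 0, 0, 0],
    [1, 0, 0, 0, 0],
    [1, 0, 0, 0, 0],
    [1, 0, 0, 0, 0],
    [1, 0, 0, 0, 0],
    [1, 0, 0, 0, 0],
    [1, 0, 0, 0, 0],
  ],
  force=30,
)

```text
time: 5.25
tcp_pos: [0.4369, -0.2369, 0.0974]
tool_rot: [179.9, 0.1, 90.1]
ft_force: [-1.6, -0.2, 6.8]
gripper_width: 0.577
```

```bash
python3 -c "
from h import *
print(get_state()['tcp_pos'],get_state()['gripper_width'])"
```

```text
[ 0.43686467 -0.23690229  0.09743572] 0.576841423617661
```

>>> arm_command(
  rows=[
    [1, 0, 0, -0.02, 0],
    [1, 0, 0, -0.04, 0],
    [1, 0, 0, -0.04, 0],
    [1, 0.046, 0.025, 0, 0],
    [1, 0.046, 0.025, 0, 0],
    [1, 0.046, 0.025, 0, 0],
    [1, 0.046, 0.024, 0, 0],
    [1, 0.046, 0.024, 0, 0],
    [1, 0, 0, 0, 0],
    [1, 0, 0, 0.03, 0],
    [1, 0, 0, 0.02, 0],
    [1, 0, 0, 0, 0],
  ],
)

```text
time: 6.75
tcp_pos: [0.5567, -0.0064, 0.1432]
tool_rot: [-179.7, -0.0, 90.1]
ft_force: [1.0, -0.2, -2.0]
gripper_width: 0.574
```

```bash
python3 -c "
from h import *
s=get_state();print(s['tcp_pos'],s['tool_rot'],s['ft_force'],s['gripper_width']);wsnap('w3'); save('side3',cv2.resize(snapshot('side')['color'][130:330,270:470],(600,600)))"
```

```text
[ 0.5567042  -0.00636882  0.14320987] [-1.79689234e+02 -3.89707144e-02  9.00591969e+01] [ 1.01512339 -0.19994593 -1.99425153] 0.5737521750267773
```

View pics/side3.png

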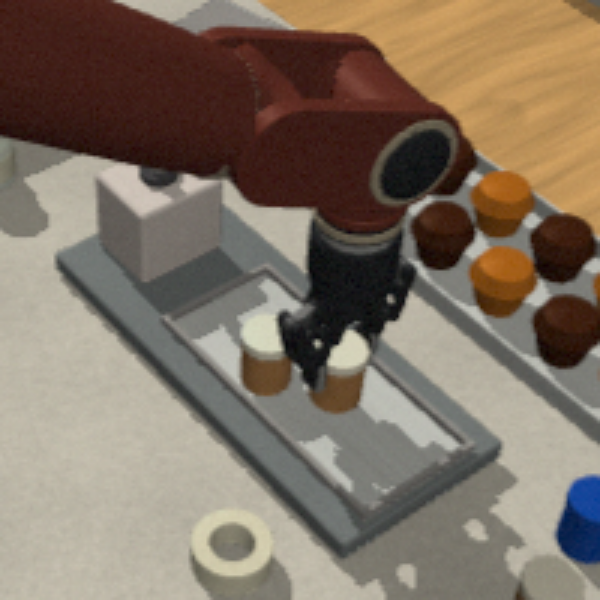

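View pics/w3.png

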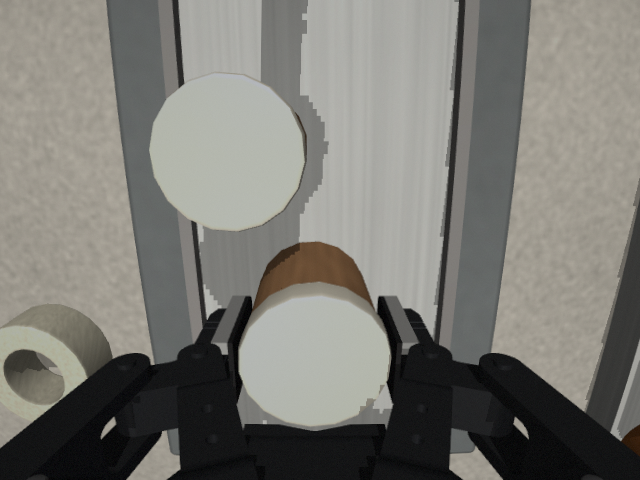

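>>> arm_command(
  rows=[
    [1, 0, 0, 0.008, 0],
    [1, 0, 0, 0.004, 0],
    [1, 0, 0, 0.004, 0],
    [1, 0, 0, 0, 0],
    [1, 0, 0, 0, 0],
  ],
)

```text
time: 7.48
tcp_pos: [0.5587, -0.006, 0.13]
tool_rot: [180.0, 0.0, 90.1]
ft_force: [-0.1, -1.0, -0.0]
gripper_width: 0.571
```

>>> arm_command(
  rows=[
    [1, 0, 0, 0.003, 0],
    [1, 0, 0, 0, 0],
    [1, 0, 0, 0, 0],
  ],
)

```text
time: 7.85
tcp_pos: [0.559, -0.006, 0.1275]
tool_rot: [179.9, 0.0, 90.1]
ft_force: [-0.4, -0.1, 2.6]
gripper_width: 0.575
```

>>> arm_command(
  rows=[
    [0.3, 0, 0, 0, 0],
    [0.1, 0, 0, 0, 0],
    [0, 0, 0, 0, 0],
    [0, 0, 0, 0, 0],
    [0, 0, 0, -0.02, 0],
    [0, 0, 0, -0.04, 0],
    [0, 0, 0, -0.04, 0],
    [0, -0.05, 0, -0.02, 0],
    [0, -0.05, -0.01, 0, 0],
    [0, 0, 0, 0, 0],
  ],
)

```text
time: 9.1
tcp_pos: [0.5488, -0.1087, 0.2492]
tool_rot: [179.8, 0.1, 89.9]
ft_force: [0.5, -0.1, 0.3]
gripper_width: 0.996
```

```bash
python3 -c "
from h import *
s=get_state();print(s['tcp_pos'],s['tool_rot'],s['ft_force'],s['gripper_width']);wsnap('w4')"
```

```text
[ 0.54879978 -0.10868413  0.24916482] [1.79845379e+02 7.65104732e-02 8.98658103e+01] [ 0.49285374 -0.07704227  0.27187849] 0.9955373869048527
```

View pics/w4.png

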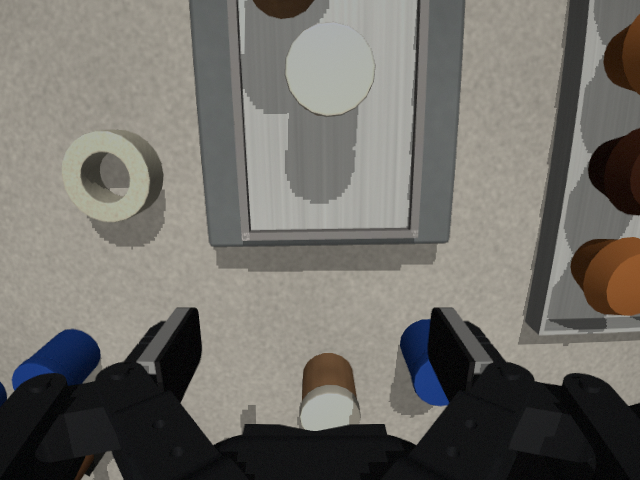

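The lid of the placed tub is at (330,69): upright, inside the rim. Next is t1.

>>> arm_command(
  rows=[
    [0, -0.044, -0.017, 0, 0],
    [0, -0.044, -0.017, 0, 0],
    [0, -0.044, -0.017, 0, 0],
    [0, -0.044, -0.017, 0, 0],
    [0, -0.045, -0.017, 0, 0],
    [0, -0.045, -0.017, 0, 0],
    [0, 0, 0, 0, 0],
    [0, 0, 0, 0.04, 0],
    [0, 0, 0, 0.04, 0],
    [0, 0, 0, 0.04, 0],
    [0, 0, 0, 0.024, 0],
    [0, 0, 0, 0.01, 0],
    [0, 0, 0, 0, 0],
  ],
)

```text
time: 10.78
tcp_pos: [0.4479, -0.3712, 0.0929]
tool_rot: [-180.0, -0.0, 90.2]
ft_force: [-0.5, -0.0, 0.2]
gripper_width: 1.0
```

```bash
python3 -c "
from h import *
s=get_state();print(s['tcp_pos'],s['tool_rot'],s['ft_force'],s['gripper_width']);wsnap('w5')"
```

```text
[ 0.44785729 -0.37123518  0.09287269] [-1.79981267e+02 -3.98590169e-02  9.01877521e+01] [-0.45761889 -0.02499729  0.20057514] 1.0001619621461404
```

View pics/w5.png

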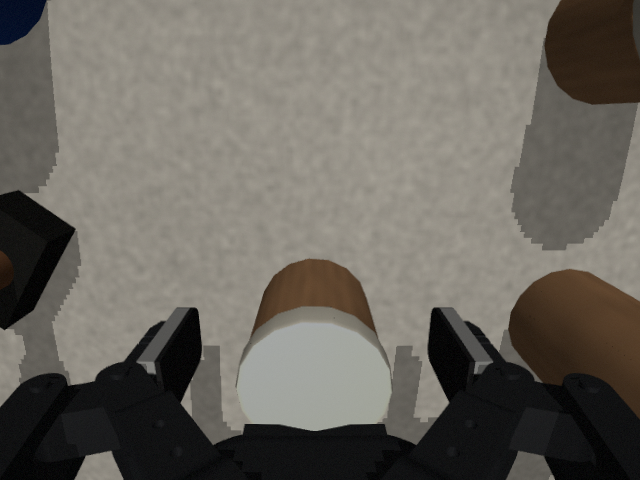

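t1's lid is between the fingers at (315,378), clear of the tall tub and the stamp.

>>> arm_command(
  rows=[
    [0, -0.004, 0, 0, 0],
    [0, 0, 0, 0, 0],
    [1, 0, 0, 0, 0],
    [1, 0, 0, 0, 0],
    [1, 0, 0, 0, 0],
    [1, 0, 0, 0, 0],
    [1, 0, 0, 0, 0],
    [1, 0, 0, 0, 0],
    [1, 0, 0, -0.02, 0],
    [1, 0, 0, -0.05, 0],
    [1, 0, 0, -0.05, 0],
  ],
)

```text
time: 12.2
tcp_pos: [0.4471, -0.3758, 0.2145]
tool_rot: [-180.0, -0.0, 90.1]
ft_force: [0.9, -0.2, -0.3]
gripper_width: 0.575
```

>>> arm_command(
  rows=[
    [1, 0.043, 0.016, 0, 0],
    [1, 0.043, 0.016, 0, 0],
    [1, 0.043, 0.016, 0, 0],
    [1, 0.043, 0.016, 0, 0],
    [1, 0.043, 0.016, 0, 0],
    [1, 0.043, 0.017, 0, 0],
    [1, 0.044, 0.017, 0, 0],
    [1, 0, 0, 0, 0],
    [1, 0, 0, 0.04, 0],
    [1, 0, 0, 0.03, 0],
    [1, 0, 0, 0.008, 0],
    [1, 0, 0, 0.004, 0],
    [1, 0, 0, 0.004, 0],
    [1, 0, 0, 0, 0],
    [1, 0, 0, 0, 0],
  ],
)

```text
time: 14.08
tcp_pos: [0.5612, -0.0741, 0.1277]
tool_rot: [179.9, 0.0, 90.1]
ft_force: [0.2, 0.1, -1.7]
gripper_width: 0.572
```

```bash
python3 -c "
from h import *
s=get_state();print(s['tcp_pos'],s['tool_rot'],s['ft_force'],s['gripper_width']);wsnap('w6')"
```

```text
[ 0.56115594 -0.07409772  0.12771544] [1.79927095e+02 2.08667792e-02 9.01168648e+01] [ 0.20376252  0.10672289 -1.68912234] 0.5720078056811195
```

View pics/w6.png

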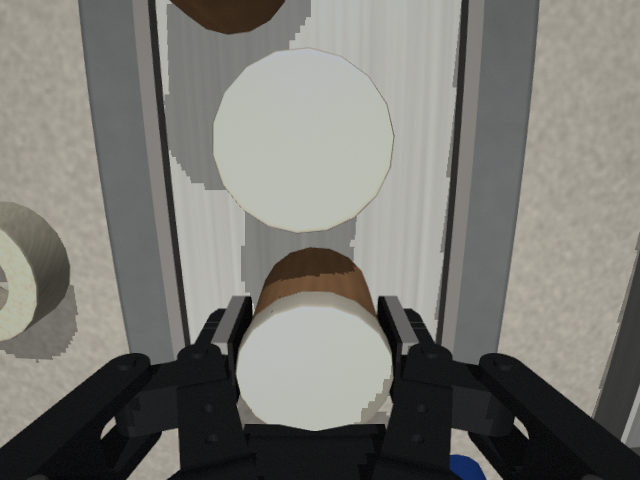

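Well inside the rim and with a gap to the other tub. I'll lower it the last millimetres.

>>> arm_command(
  rows=[
    [1, 0, 0, 0.002, 0],
    [1, 0, 0, 0, 0],
    [1, 0, 0, 0, 0],
  ],
)

```text
time: 14.5
tcp_pos: [0.5607, -0.074, 0.1248]
tool_rot: [-180.0, -0.0, 90.1]
ft_force: [-0.9, -0.1, -0.2]
gripper_width: 0.568
```

>>> arm_command(
  rows=[
    [1, 0, 0, 0.002, 0],
    [1, 0, 0, 0, 0],
    [1, 0, 0, 0, 0],
  ],
)

```text
time: 14.88
tcp_pos: [0.5609, -0.074, 0.1232]
tool_rot: [180.0, 0.0, 90.1]
ft_force: [0.4, -0.1, 1.4]
gripper_width: 0.57
```

>>> arm_command(
  rows=[
    [1, 0, 0, 0.001, 0],
    [0.3, 0, 0, 0, 0],
    [0.1, 0, 0, 0, 0],
    [0, 0, 0, 0, 0],
    [0, 0, 0, 0, 0],
    [0, 0, 0, -0.02, 0],
    [0, 0, 0, -0.05, 0],
    [0, 0, 0, -0.06, 0],
    [0, -0.03, 0, -0.06, 0],
    [0, -0.03, 0, -0.06, 0],
    [0, 0, 0, 0, 0],
    [0, 0, 0, 0, 0],
  ],
)

```text
time: 16.38
tcp_pos: [0.5607, -0.1299, 0.3647]
tool_rot: [179.9, 0.0, 90.1]
ft_force: [-0.8, -0.4, -1.0]
gripper_width: 1.001
```

```bash
python3 -c "
from h import *
s=get_state();print(s['tcp_pos'],s['tool_rot'],s['ft_force'],s['gripper_width']);wsnap('w7');s=snapshot('side');save('side7',s['color'][130:480,200:620])"
```

```text
[ 0.56068048 -0.12987252  0.36469076] [1.79928464e+02 1.66382450e-02 9.00949301e+01] [-0.83912704 -0.41129257 -0.96566514] 1.0008186323574795
```

View pics/w7.png

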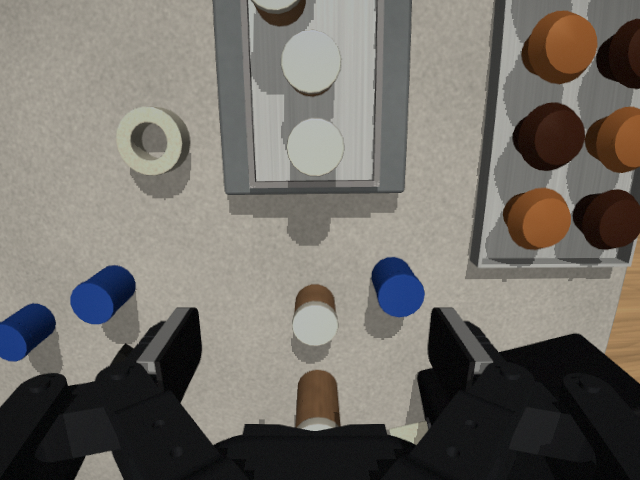

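View pics/side7.png

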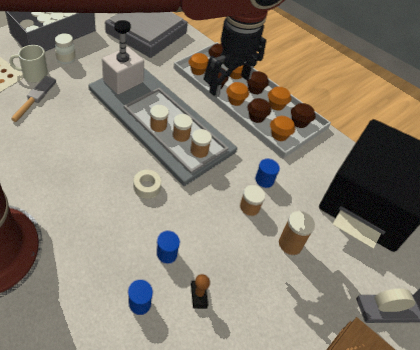

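Three tubs stand upright on the plate: two at (311,62) and (315,147), plus A in the wrist view, and the side view agrees. The spare t3 and the tall tub are untouched. Now the plunger.

>>> arm_command(
  rows=[
    [0, 0.044, 0, 0, 0],
    [1, 0.044, 0, 0, 0],
    [1, 0.044, -0.001, 0, 0],
    [1, 0.044, -0.001, 0, 0],
    [1, 0.044, -0.001, 0, 0],
    [1, 0.044, -0.001, 0, 0],
    [1, 0.044, -0.001, 0, 0],
    [1, 0, 0, 0, 0],
    [1, 0, 0, 0, 0],
  ],
)

```text
time: 17.6
tcp_pos: [0.5547, 0.1782, 0.3622]
tool_rot: [-179.9, 0.1, 90.2]
ft_force: [-0.2, -0.5, 1.0]
gripper_width: -0.003
```

```bash
python3 -c "
from h import *
s=get_state();print(s['tcp_pos'],s['tool_rot'],s['ft_force'],s['gripper_width']);wsnap('w8');s=snapshot('scene');save('scene8',s['color'][200:400,120:420])"
```

```text
[0.55470121 0.17817742 0.36224975] [-1.79860725e+02  5.28341371e-02  9.01618681e+01] [-0.20345754 -0.51988456  0.95207004] -0.003150545860220234
```

View pics/w8.png

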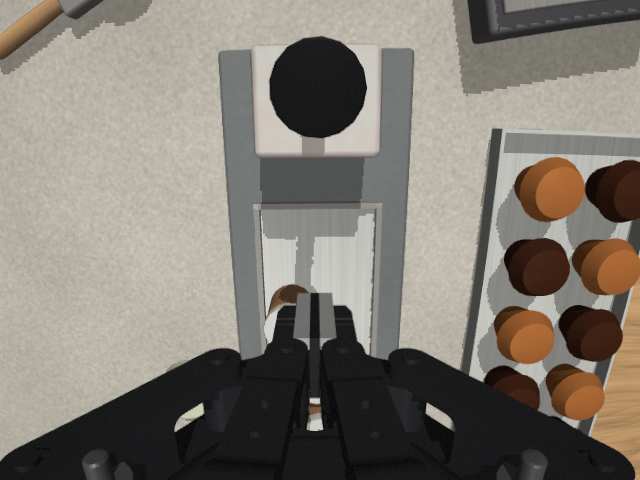

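View pics/scene8.png

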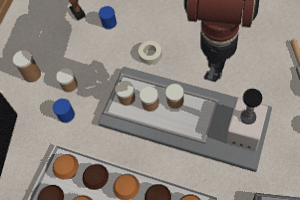

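The knob's black disc is centred at about (318,88), spanning x 270–366 and y 37–137.

Run:
```python
from h import *
np.set_printoptions(precision=4,suppress=True)
s=load('w8'); im=s['color']
m=(im.max(2)<60).astype(np.uint8)[:180,230:400]
c=max(cv2.findContours(m,0,2)[0],key=cv2.contourArea); (x,y),r=cv2.minEnclosingCircle(c); print(x+230,y,r,cv2.fitEllipse(c))
print(onz(s,[(x+230,y),(x+230,y-1),(270,y),(366,y)],.24))
```

```text
317.41534423828125 86.93915557861328 50.37148666381836 ((87.3663330078125, 86.84249114990234), (95.51919555664062, 99.60335540771484), 2.8847954273223877)
[[0.5563 0.2692 0.24  ]
 [0.5563 0.2697 0.24  ]
 [0.5343 0.2693 0.24  ]
 [0.5788 0.2694 0.24  ]]
```

>>> arm_command(
  rows=[
    [1, 0.045, 0, 0, 0],
    [1, 0.044, 0, 0, 0],
    [1, 0, 0, 0.02, 0],
    [1, 0, 0, 0.014, 0],
    [1, 0, 0, 0, 0],
    [1, 0, 0, 0, 0],
  ],
)

```text
time: 18.45
tcp_pos: [0.5553, 0.2661, 0.3299]
tool_rot: [180.0, 0.0, 90.0]
ft_force: [0.1, 0.4, 1.2]
gripper_width: 0.007
```

```bash
python3 -c "
from h import *
s=get_state();print(s['tcp_pos'],s['tool_rot'],s['ft_force'],s['gripper_width']);s=snapshot('side');save('side9',cv2.resize(s['color'][100:250,240:440],(800,600)));s=snapshot('scene');save('scene9',cv2.resize(s['color'][220:370,300:440],(560,600)))"
```

```text
[0.55531582 0.26612951 0.32991036] [1.79988147e+02 3.37984780e-03 9.00315652e+01] [0.11389168 0.35324059 1.2264867 ] 0.007084291959283262
```

View pics/side9.png

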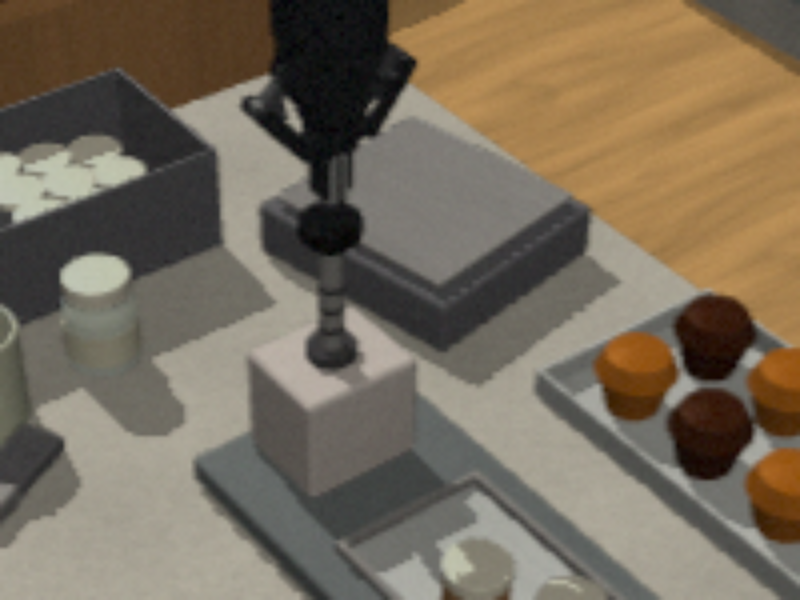

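View pics/scene9.png

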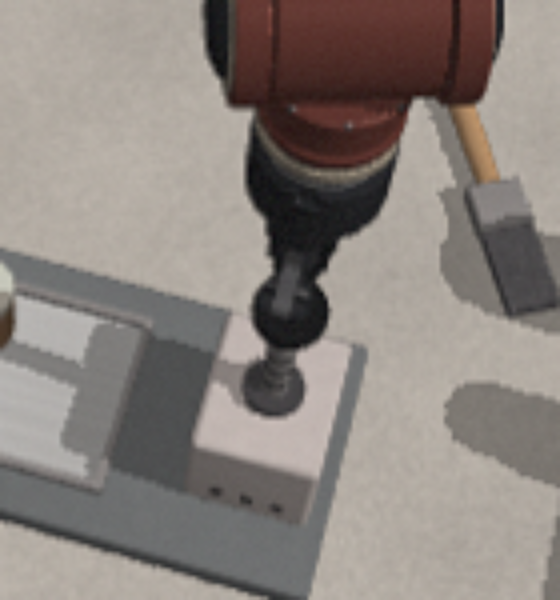

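The fingers are centred just above the knob, and the rings are visible on the rod. I'll approach for contact.

>>> arm_command(
  rows=[
    [1, 0, 0, 0.008, 0],
    [1, 0, 0, 0.004, 0],
    [1, 0, 0, 0, 0],
    [1, 0, 0, 0, 0],
  ],
)

```text
time: 19.05
tcp_pos: [0.555, 0.2671, 0.3177]
tool_rot: [-180.0, 0.0, 90.1]
ft_force: [0.5, 0.1, 0.5]
gripper_width: 0.003
```

>>> arm_command(
  rows=[
    [1, 0, 0, 0.004, 0],
    [1, 0, 0, 0, 0],
    [1, 0, 0, 0, 0],
  ],
)

```text
time: 19.42
tcp_pos: [0.555, 0.2671, 0.3137]
tool_rot: [-180.0, -0.0, 90.1]
ft_force: [-0.1, -0.4, 1.0]
gripper_width: -0.002
```

>>> arm_command(
  rows=[
    [1, 0, 0, 0.003, 0],
    [1, 0, 0, 0, 0],
    [1, 0, 0, 0, 0],
  ],
)

```text
time: 19.8
tcp_pos: [0.5553, 0.2672, 0.3127]
tool_rot: [179.9, -0.0, 90.1]
ft_force: [-1.8, -1.2, 6.6]
gripper_width: 0.003
```

Contact at TCP z ≈ 0.313, as expected. The third notch should then be at TCP z ≈ 0.259.

>>> arm_command(
  rows=[
    [1, 0, 0, 0.006, 0],
    [1, 0, 0, 0.006, 0],
    [1, 0, 0, 0.006, 0],
    [1, 0, 0, 0.006, 0],
    [1, 0, 0, 0.006, 0],
    [1, 0, 0, 0.006, 0],
    [1, 0, 0, 0.004, 0],
    [1, 0, 0, 0, 0],
    [1, 0, 0, 0, 0],
  ],
)

```text
time: 20.92
tcp_pos: [0.5554, 0.2672, 0.2744]
tool_rot: [179.9, -0.0, 90.1]
ft_force: [-5.5, -1.9, 12.0]
gripper_width: 0.0
```

>>> arm_command(
  rows=[
    [1, 0, 0, 0.004, 0],
    [1, 0, 0, 0.004, 0],
    [1, 0, 0, 0.003, 0],
    [1, 0, 0, 0, 0],
    [1, 0, 0, 0, 0],
    [1, 0, 0, 0, 0],
  ],
)

```text
time: 21.68
tcp_pos: [0.5553, 0.2672, 0.2622]
tool_rot: [179.9, -0.0, 90.1]
ft_force: [-4.3, -1.4, 7.6]
gripper_width: -0.004
```

Pressed about 51 mm. I'll add a little and check the rings.

>>> arm_command(
  rows=[
    [1, 0, 0, 0.003, 0],
    [1, 0, 0, 0, 0],
    [1, 0, 0, 0, 0],
    [1, 0, 0, 0, 0],
  ],
)

```text
time: 22.18
tcp_pos: [0.5554, 0.2672, 0.2597]
tool_rot: [179.9, -0.0, 90.1]
ft_force: [-5.0, -1.5, 10.3]
gripper_width: 0.001
```

```bash
python3 -c "
from h import *
s=get_state();print(s['tcp_pos'],s['tool_rot'],s['ft_force'],s['gripper_width']);s=snapshot('side');save('side10',cv2.resize(s['color'][130:280,250:450],(800,600),interpolation=cv2.INTER_CUBIC));save('side10f',s['color']);s=snapshot('scene');save('scene10',cv2.resize(s['color'][220:370,200:400],(800,600)));save('scene10f',s['color'])"
```

```text
[0.55536321 0.26723151 0.25971677] [ 1.79912444e+02 -2.01082474e-02  9.01217553e+01] [-5.00301293 -1.50582958 10.29557397] 0.0012476048351950442
```

View pics/side10.png

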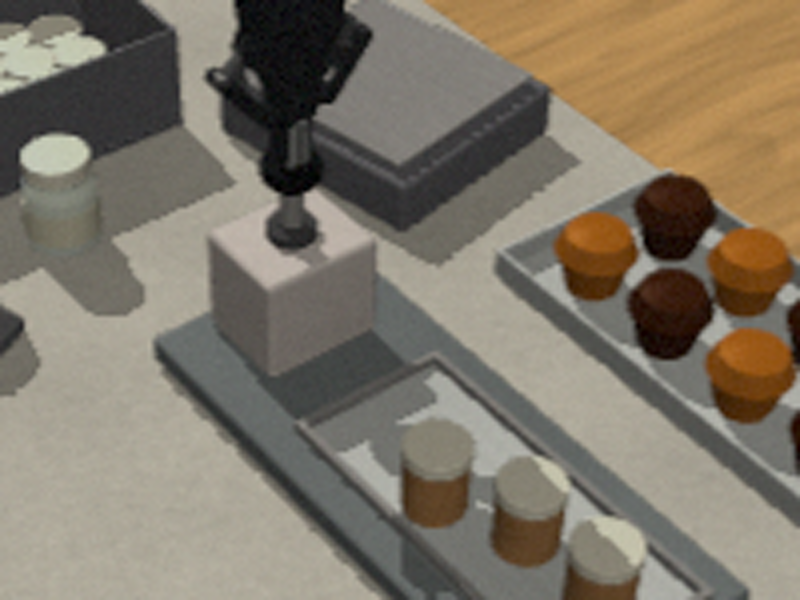

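View pics/scene10.png

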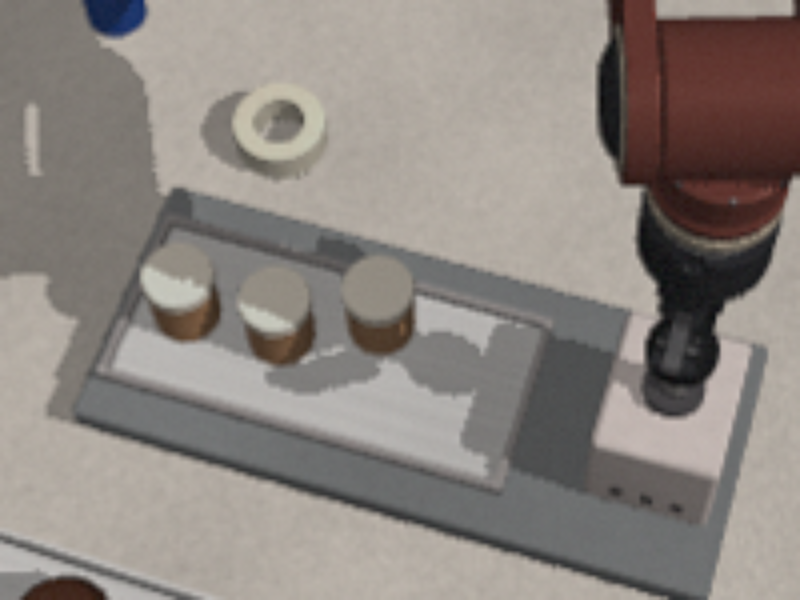

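All rings have gone down to the collar's top, 53–54 mm pressed, and the three tubs stand. I'll hold briefly to check it stays steady.

>>> arm_command(
  rows=[
    [1, 0, 0, 0, 0],
    [1, 0, 0, 0, 0],
    [1, 0, 0, 0, 0],
    [1, 0, 0, 0, 0],
  ],
)

```text
time: 22.78
tcp_pos: [0.5554, 0.2673, 0.2597]
tool_rot: [179.9, -0.0, 90.1]
ft_force: [-3.9, -2.0, 10.5]
gripper_width: 0.001
```

```bash
python3 -c "
from h import *
s=get_state();print(s['time'],s['tcp_pos'],s['ft_force'])
print(hand_in())"
```

```text
22.775 [0.55536136 0.26725416 0.25971128] [-3.8627714  -2.01474474 10.49676533]
the job is handed in; nothing more can be done
None
```

I stood two small tubs on the plate beside the one already there, which makes three. I then pressed the plunger with the closed fingers and handed the job in at 22.8 s, still holding it down.

- **Tubs:** in the last scene and side pictures the three tubs stand upright inside the rim. The spare tub was last seen standing on the table, and the tall tub in its place, in the pictures taken before the press. No bystander looked moved in any picture.
- **Plunger:** the fingertips first touched at tool height 0.313 m and held at 0.2597 m, so it is pressed about 53.5 mm. The hold was steady for half a second, with about 10.5 N upward. In the side view no ring shows above the collar.
- **Side load:** the force reading also showed a steady sideways pull of about 4–5 N, which I put down to friction at the knob. No check failed or disagreed otherwise.

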